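Load the reagent carrier with the closed bottles

TASK

Pack the reagent carrier: stand each of the four closed containers (the three capped bottles and the capped vial) upright in the well made for its width, the widest in the widest well and so on down to the vial in the narrowest, each fully down on the well's floor. The two bottles without caps are still in use and would spill: leave them standing where they are.

Things in the scene. Friction and masses are not known exactly. Their poses are not given: they have to be found in the camera images.
- bottle_large_mid (a point): large capped bottle: cylindrical body 60 mm in diameter, 129 mm high in all; the body is full width up to 110 mm, the screw cap above it is 36 mm in diameter. The point is on its axis half-way up (64.5 mm above its foot); z points to the cap. About 220 g
- bottle_medium_mid (a point): medium capped bottle: body 46 mm in diameter, 85 mm high in all; the body is full width up to 70 mm, the screw cap above it is 27.5 mm in diameter. The point is on its axis half-way up (42.5 mm above its foot); z points to the cap. About 90 g
- bottle_small_mid (a point): small capped bottle: body 32 mm in diameter, 66 mm high in all; the body is full width up to 50 mm, the white screw cap above it is 22 mm in diameter. The point is on its axis half-way up (33 mm above its foot); z points to the cap. About 50 g
- vial_mid (a point): capped vial: slim, body 12 mm in diameter, 48 mm high in all; the cap, 13 mm in diameter, takes up the top 12 mm. The point is on its axis half-way up (24 mm above its foot); z points to the cap. About 12 g
- open_medium_mid (a point): medium bottle without a cap: body 46 mm in diameter like the medium capped one, but it ends in an open neck 23 mm in diameter with a dark mouth; 83 mm high. A look-alike that does not belong: it stays where it is. The point is on its axis half-way up; z points to its mouth
- open_small_mid (a point): small bottle without a cap: body 32 mm in diameter like the small capped one, but it ends in an open neck 16 mm in diameter with a dark mouth; 64 mm high. A look-alike that does not belong: it stays where it is. The point is on its axis half-way up; z points to its mouth
- well_large_hole0 (a point): the largest well, 70 mm wide, for the 60 mm bottle. Carrier: a low tray 348 x 96 mm fixed to the desk, with a row of four grey inserts 82 x 82 mm, 84 mm apart, each with one round flat-bottomed well 22 mm deep, in any order. The point is the centre of the mouth (the insert's top face, 29 mm above the desk; well floor at 7 mm). z up, y along the row, x across it
- well_medium_hole0 (a point): the second largest well, 56 mm wide, for the 46 mm bottle. Carrier: a low tray 348 x 96 mm fixed to the desk, with a row of four grey inserts 82 x 82 mm, 84 mm apart, each with one round flat-bottomed well 22 mm deep, in any order. The point is the centre of the mouth (the insert's top face, 29 mm above the desk; well floor at 7 mm). z up, y along the row, x across it
- well_small_hole0 (a point): the third largest well, 42 mm wide, for the 32 mm bottle. Carrier: a low tray 348 x 96 mm fixed to the desk, with a row of four grey inserts 82 x 82 mm, 84 mm apart, each with one round flat-bottomed well 22 mm deep, in any order. The point is the centre of the mouth (the insert's top face, 29 mm above the desk; well floor at 7 mm). z up, y along the row, x across it
- well_tiny_hole0 (a point): the smallest well, 23 mm wide, for the vial. Carrier: a low tray 348 x 96 mm fixed to the desk, with a row of four grey inserts 82 x 82 mm, 84 mm apart, each with one round flat-bottomed well 22 mm deep, in any order. The point is the centre of the mouth (the insert's top face, 29 mm above the desk; well floor at 7 mm). z up, y along the row, x across it
Not all that is in view belongs to the job. Leave any pink or turquoise look-alike of the part that bears open_medium_mid alone.

How it is judged:
By the outcome, as a careful person would: the job done as asked, in the order asked, and still so for the second after the job is handed in, with the robot touching nothing.
It also fails if it takes over 134 s, if anything falls off the work surface, if the arm or the gripper's body presses on something with over 40 N, if the wrist force passes 120 N, or if a joint passes its speed limit or range.

ROBOT

A 6-joint arm with a two-finger parallel gripper is mounted at the origin on a cart in front of the work surface, level with it; the furniture and walls round the work are solid. World frame = base frame: x ahead of the robot, y to its left, z up, the work surface at z = 0. Lengths are in mm, angles in degrees, forces in N, time in s.
With the tool pointing down it reaches from about 300 to 850 mm from the base axis. Payload 4.2 kg.
Tool frame: the origin (TCP) lies midway between the tips of the shut fingers; the grasp point (between the pads) lies 19 mm behind it (env.grip_point_offset is the distance from the TCP to the grasp point, in mm); z points along the fingers, x is the direction in which the jaws open and shut, and the axes are right-handed (so a half turn about z gives the same grasp; the last joint's range is limited). The gripper opens to 91 mm and grips with 3 to 60 N. Pads are 32 mm wide; open, the fingers measure 118 mm over their backs; the gripper's body (76 mm by 178 mm) begins 60 mm behind the grasp point.
Start: joints at [66.864, 18.312, 89.639, -0, 72.044, -1.146], TCP at [215.31, 533.183, 213.976] pointing down, gripper open.
Joint ranges: [-177.97, 177.97], [-48.28, 115.42], [12.27, 149.76], [-77.06, 257.06], [2.81, 150.46], [-146.56, 146.56]. Speed limits (degrees/s): [147.25, 147.25, 180, 180, 180, 180].

INTERFACE

Orientations are given as [roll, pitch, yaw] about the fixed x, y, z axes, in that order (R = Rz(yaw) Ry(pitch) Rx(roll)).
In Python, from workcell import env gives the robot as it stands.
- The arm moves only by the shell command python3 -m pendant 'ROWS' [FORCE]. ROWS is JSON, a list of rows, each an object with "xyz": the shift along the tool's x, y, z in m, a list of three; "roll": the turn about the tool's z in degrees; "jaw": the closure, from 0 (fully open) to 1 (shut). A call has exactly 8 rows; each row is the pose to reach, as a shift and turn from the pose commanded when the call began, along the tool's axes at that moment; what a row does not reach only later rows make up. A row lasts 1/8 s, in which the tool goes at most 62.5 mm and 10.7 degrees, less where a joint would pass 70% of its speed; a pose out of reach is approached as far as the arm can. A call with a gripper value outside its range is refused whole. The fingers move at their own pace and stop on an object; FORCE is the grip in N (left out, the last holds). Time passes only in rows, so rows that repeat a pose let the fingers close, or fill a call up. It gives the time, the measured TCP pose, the force and the opening at its end, in the units of the state.
- env.state(): the state, without advancing time (a new reading comes with each control period).
- env.grab_frame(name): name is "scene" or "top" or "wrist"; returns (picture, depth): 384x512x3 uint8, blue, green, red; 384x512 float32, mm along the optical axis (not along the pixel's ray), 0 where there is no reading.
- env.camera_params(name): a dict with "camera_matrix" (3x3 intrinsics, pixels), "D" ([k1, k2, p1, p2, k3] as OpenCV has them; the pictures are not rectified), "cam_to_world" (4x4, takes a point from camera to world coordinates); the wrist camera has in their place "hand_eye" (4x4, takes a point from camera to tool coordinates, whose origin is the TCP and whose axes are the tool frame's). Camera axes: x right, y up, looking along -z (the intrinsics and any distortion apply to the point x, -y, -z); pixel columns grow to the right and rows downward; lengths in mm; the calibration is good to about 2 mm. A picture is of the moment at which its call begins: read the wrist's pose just before it. camera_params takes no time and is no camera call.
- env.job_done(): hands the job in, once; it reports no verdict.
The state is a dict: "time_s": time; "qpos": joint angles; "qvel": joint speeds; "effort": joint torques, N m; "ee_pos": TCP position; "ee_rot": TCP orientation; "force": force on the tool from outside, world axes, zero at the start; "torque": the same for the moment, N m; "gripper_width": finger opening in mm.
Only numpy, scipy, OpenCV 4.12 (cv2) and the standard library are available. Lean on these libraries where they do the work, as an engineer would, in place of code of your own. Each camera call takes 0.05 s, during which the arm holds its last target. There are 200 camera calls.

## Working session

There is one attempt and no reset: what is moved stays moved. The work goes in short steps, Python scripts to look and compute and a shell command to move; the robot and the scene stay as the last step left them, time stands still between calls to the robot, and variables do not carry over. Pictures are saved under pics/ and viewed, about 12 in all and at most 16, crops included, and the job is handed in when it is done.

```bash
mkdir -p pics; ls
cat > h.py <<'E'
import numpy as np, cv2
from workcell import env
from scipy.spatial.transform import Rotation as R
def T_cam(name):
    p=env.camera_params(name)
    if name!="wrist": return p, np.array(p["cam_to_world"])
    s=env.state(); T=np.eye(4); T[:3,:3]=R.from_euler('xyz',s["ee_rot"],degrees=True).as_matrix(); T[:3,3]=s["ee_pos"]
    return p, T@np.array(p["hand_eye"])
def grab(name):
    p,T=T_cam(name); im,d=env.grab_frame(name); return im,d,p,T
def cloud(d,p,T):
    h,w=d.shape; u,v=np.meshgrid(np.arange(w),np.arange(h))
    uv=np.stack([u,v],-1).reshape(-1,1,2).astype(float)
    n=cv2.undistortPoints(uv,np.array(p["camera_matrix"]),np.array(p["D"],float)).reshape(h,w,2)
    P=np.stack([n[...,0]*d,-n[...,1]*d,-d],-1)
    W=P@T[:3,:3].T+T[:3,3]; W[d<=0]=np.nan; return W
def show(): 
    s=env.state(); print({k:np.round(s[k],2) for k in("time_s","ee_pos","ee_rot","force","gripper_width","qpos")})
E
python3 - <<'E'
from h import *
show()
for n in("scene","top"):
    im,d,p,T=grab(n); cv2.imwrite(f"pics/{n}0.png",cv2.resize(im,(800,600),interpolation=cv2.INTER_CUBIC))
    np.savez(f"{n}0.npz",im=im,W=cloud(d,p,T)); print(n,T[:3,3])
E
```

```text
pics
{'time_s': np.float64(0.0), 'ee_pos': array([215.09, 532.7 , 213.11]), 'ee_rot': array([-1.800e+02,  1.000e-01,  6.801e+01]), 'force': array([ 0.02,  0.24, -0.11]), 'gripper_width': np.float64(91.21), 'qpos': array([66.87, 18.35, 89.71, -0.  , 72.04, -1.15])}
scene [  33.20711152 -426.31281655  762.93996673]
top [ 448.90524929   51.18073427 1468.2894918 ]
```

View pics/scene0.png

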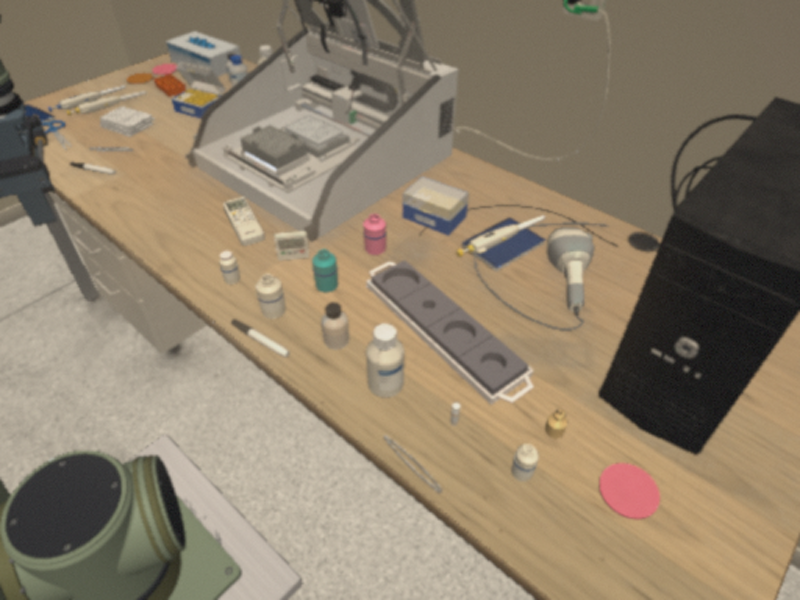

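View pics/top0.png

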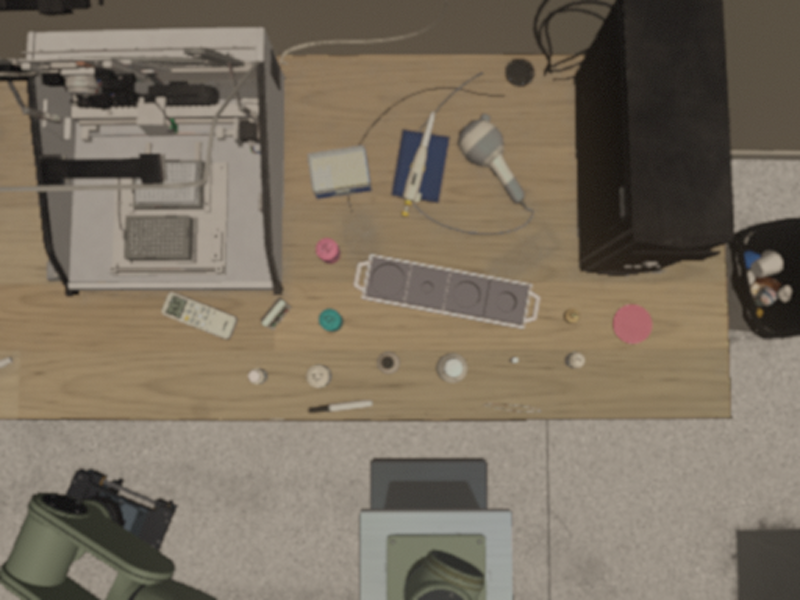

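The top view has the carrier at about (447,290), with wells from left to right large, tiny, medium, small. The bottles stand in a row at y≈360–376. The caps need a closer look.

Run:
```python
from h import *
z=np.load("scene0.npz"); im=z["im"]; W=z["W"]
cv=lambda a,f:cv2.resize(a,None,fx=f,fy=f,interpolation=cv2.INTER_CUBIC)
a=cv(im[155:225,135:235],8)[:290,:800]; A=cv(im[155:228,135:235],4); B=cv(im[205:278,135+135:235+135],4); B2=cv(im[250:310,270:370],4)
C=np.vstack([np.hstack([A,cv(im[200:273,190:290],4)]),np.hstack([cv(im[245:310,270:370],4),cv(im[245:310,310:410],4)])])
cv2.imwrite("pics/c1.png",C); print(C.shape)
z=np.load("top0.npz"); W=z["W"]; s=512/800
for n,(u,v) in dict(s1=(257,376),m1=(318,376),m2=(388,362),L=(453,367),vial=(515,360),s2=(576,360),wL=(388,276),wT=(427,286),wM=(466,293),wS=(507,301),gold=(571,317),desk=(400,390),c1=(371,256),c2=(530,280),c3=(525,325),c4=(362,296)).items():
    u=round(u*s);v=round(v*s); print(n,np.round(np.nanmedian(W[v-1:v+2,u-1:u+2],axis=(0,1))))
```

```text
(552, 800, 3)
s1 [431. 364.  67.]
m1 [431. 237.  74.]
m2 [459.  98.  84.]
L [449. -30. 128.]
vial [ 465. -163.   44.]
s2 [ 464. -285.   60.]
wL [642. 101.   8.]
wT [621.  18.   8.]
wM [604. -65.   7.]
wS [ 587. -150.    7.]
gold [ 552. -279.   34.]
desk [400.  75.   1.]
c1 [685. 137.  10.]
c2 [ 635. -202.    3.]
c3 [ 538. -191.    2.]
c4 [601. 153.  15.]
```

View pics/c1.png

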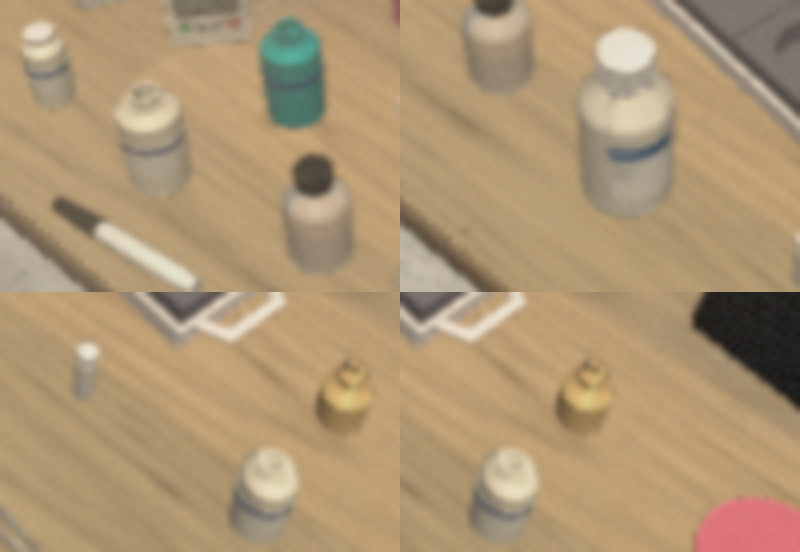

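Left small (white cap, 67 mm high) and the dark-capped medium at (459,98) are the capped ones. m1 and s2 are open. Next I refine positions by fitting the top cloud.

Run:
```python
from h import *
z=np.load("top0.npz"); W=z["W"].reshape(-1,3); W=W[~np.isnan(W[:,0])]
for n,x,y,lo,hi,r in [("small",431,364,58,75,18),("med",459,98,76,92,20),("large",449,-30,120,136,25),("vial",465,-163,30,55,12),("openS",464,-285,56,75,18),("openM",431,237,65,90,16)]:
    m=(np.hypot(W[:,0]-x,W[:,1]-y)<r)&(W[:,2]>lo)&(W[:,2]<hi); P=W[m]
    print(n,m.sum(),np.round((P.min(0)+P.max(0))/2,1),np.round(P.mean(0),1),np.ptp(P,axis=0).round())
C=[]
for n,x,y,r in [("L",642,101,41),("T",621,18,20),("M",604,-65,36),("S",587,-150,30)]:
    m=(np.hypot(W[:,0]-x,W[:,1]-y)<r)&(W[:,2]<16); P=W[m]; c=(P.min(0)+P.max(0))/2; C.append(c[:2])
    print(n,m.sum(),np.round(c,1),np.round(P.mean(0),1),np.ptp(P,axis=0).round())
m=(W[:,2]>24)&(W[:,2]<34)&(abs(W[:,0]-614)<90)&(abs(W[:,1]+24)<200)
rc=cv2.minAreaRect(W[m][:,:2].astype(np.float32)); print(rc)
m2=(abs(W[:,0]-614)<90)&(abs(W[:,1]+24)<200)&m
c=W[m].mean(0); print(c)
```

```text
small 41 [432.7 369.5  66.3] [432.2 368.4  65.6] [22. 20. 16.]
med 58 [460.5  98.4  85.1] [460.5  98.   85.4] [22. 25. 13.]
large 106 [449.2 -31.3 128.6] [449.1 -30.9 128.7] [30. 33. 13.]
vial 12 [ 464.7 -158.3   45.7] [ 464.6 -158.3   46. ] [ 7. 10. 12.]
openS 44 [ 462.3 -285.7   63. ] [ 463.4 -285.6   61.3] [29. 26. 13.]
openM 85 [431.1 236.6  75.8] [431.  236.5  75.8] [31. 30. 22.]
L 341 [641.3 101.    7.8] [636.5  99.8   7.8] [80. 67. 16.]
T 33 [619.8  18.    8.7] [619.6  16.7   8.2] [17. 20. 13.]
M 214 [604.2 -66.3   6.7] [603.8 -66.7   7.6] [53. 50. 18.]
S 118 [ 588.6 -146.7    8.4] [ 588.2 -146.5    8.2] [36. 40. 15.]
((609.6826782226562, -24.380874633789062), (334.2248229980469, 93.65782928466797), 78.4510726928711)
[608.13034333 -34.80604341  29.46878318]
```

```bash
python3 -m pendant '[{"xyz":[0,0,-0.03],"roll":10,"jaw":0},{"xyz":[0,0,-0.05],"roll":20,"jaw":0},{"xyz":[0,0,-0.06],"roll":30,"jaw":0},{"xyz":[0,0,-0.06],"roll":40,"jaw":0},{"xyz":[0,0,-0.06],"roll":50,"jaw":0},{"xyz":[0,0,-0.06],"roll":60,"jaw":0},{"xyz":[0,0,-0.06],"roll":70,"jaw":0},{"xyz":[0,0,-0.06],"roll":80,"jaw":0}]' 20; python3 -c "
from h import *
show()"
```

```text
time_s: 1.1
ee_pos: [215.2, 532.9, 273.4]
ee_rot: [179.9, 0.0, -12.3]
force: [-0.3, 0.6, 0.2]
gripper_width: 91.1
{'time_s': np.float64(1.1), 'ee_pos': array([215.19, 532.93, 273.42]), 'ee_rot': array([ 1.7994e+02,  1.0000e-02, -1.2320e+01]), 'force': array([-0.31,  0.58,  0.16]), 'gripper_width': np.float64(91.06), 'qpos': array([66.86, 16.59, 83.57,  0.  , 79.9 , 79.18])}
```

```bash
cat >> h.py <<'E'
def to(x,y,z):
    s=env.state(); r=R.from_euler('xyz',s["ee_rot"],degrees=True).as_matrix()
    print("pos",np.round(s["ee_pos"],1),"rot",np.round(s["ee_rot"],1),"tool shift m",np.round(r.T@(np.array([x,y,z])-s["ee_pos"])/1000,4))
E
python3 -m pendant '[{"xyz":[0.035,0.05,0],"roll":0,"jaw":0},{"xyz":[0.07,0.1,0],"roll":0,"jaw":0},{"xyz":[0.105,0.15,0],"roll":0,"jaw":0},{"xyz":[0.14,0.2,0],"roll":0,"jaw":0},{"xyz":[0.175,0.25,0],"roll":0,"jaw":0},{"xyz":[0.21,0.3,0],"roll":0,"jaw":0},{"xyz":[0.245,0.35,0],"roll":0,"jaw":0},{"xyz":[0.27,0.386,0],"roll":0,"jaw":0}]'
python3 - <<'E'
from h import *
to(449,-31,273)
im,d,p,T=grab("wrist"); cv2.imwrite("pics/w1.png",im); W=cloud(d,p,T); np.savez("w1.npz",im=im,W=W); print(np.round(T[:3,3]))
print(np.round(np.nanmin(W.reshape(-1,3),0)),np.round(np.nanmax(W.reshape(-1,3),0)))
E
```

```text
time_s: 2.1
ee_pos: [399.5, 97.2, 273.8]
ee_rot: [180.0, 0.0, -12.1]
force: [-0.9, 0.2, -0.2]
gripper_width: 91.1
pos [399.5  97.2 273.8] rot [180.    0.  -12.1] tool shift m [0.0752 0.115  0.0008]
[414. 163. 445.]
[-755. -641. -759.] [809. 832. 405.]
```

View pics/w1.png

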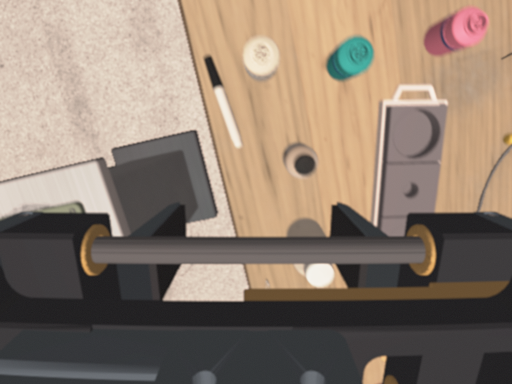

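The wrist picture shows the dark-capped medium at (300,161), its open look-alike at (261,57), the white cap of the large at (319,274), and the L and T wells at (413,131) and (410,190). I compare these points with the top camera.

```bash
cat >> h.py <<'E'
def top(W,x,y,lo,hi,r):
    P=W.reshape(-1,3); P=P[~np.isnan(P[:,0])]
    m=(np.hypot(P[:,0]-x,P[:,1]-y)<r)&(P[:,2]>lo)&(P[:,2]<hi); P=P[m]
    if len(P)<5: return print("none")
    (c,rad)=cv2.minEnclosingCircle(P[:,:2].astype(np.float32)); print(len(P),np.round(c,1),round(rad,1),"mean",np.round(P.mean(0),1))
E
python3 - <<'E'
from h import *
W=np.load("w1.npz")["W"]
top(W,460,98,80,90,20);top(W,449,-31,124,134,30)
top(W,636,100,2,12,40);top(W,620,18,2,12,20)
E
python3 -m pendant '[{"xyz":[0.03,0.045,0],"roll":0,"jaw":0},{"xyz":[0.06,0.09,0],"roll":0,"jaw":0},{"xyz":[0.075,0.115,0],"roll":0,"jaw":0},{"xyz":[0.075,0.115,0.04],"roll":0,"jaw":0},{"xyz":[0.075,0.115,0.08],"roll":0,"jaw":0},{"xyz":[0.075,0.115,0.1],"roll":0,"jaw":0},{"xyz":[0.075,0.115,0.1],"roll":0,"jaw":0},{"xyz":[0.075,0.115,0.1],"roll":0,"jaw":0}]'
python3 - <<'E'
from h import *
to(449,-31,73)
E
```

```text
354 [459.5  97.5] 13.6 mean [458.9  98.2  85.7]
513 [448.8 -31.2] 17.9 mean [448.3 -31.9 129. ]
1423 [636.1  99.2] 34.6 mean [639.4  98.4   7.6]
74 [622.5  12.8] 9.4 mean [623.4  12.    8.3]
time_s: 3.15
ee_pos: [449.4, -28.4, 174.7]
ee_rot: [-180.0, -0.1, -12.0]
force: [1.0, -0.4, 0.1]
gripper_width: 91.4
pos [449.4 -28.4 174.7] rot [-1.8e+02 -1.0e-01 -1.2e+01] tool shift m [0.     0.0026 0.1017]
```

The two cameras agree within about 1 mm, and the radii match the caps and the well. Descend, grip and lift.

```bash
python3 -m pendant '[{"xyz":[0,0.0025,0.04],"roll":0,"jaw":0},{"xyz":[0,0.0025,0.08],"roll":0,"jaw":0},{"xyz":[0,0.0025,0.102],"roll":0,"jaw":0},{"xyz":[0,0.0025,0.102],"roll":0,"jaw":0},{"xyz":[0,0.0025,0.102],"roll":0,"jaw":1},{"xyz":[0,0.0025,0.102],"roll":0,"jaw":1},{"xyz":[0,0.0025,0.102],"roll":0,"jaw":1},{"xyz":[0,0.0025,0.102],"roll":0,"jaw":1}]' 20
python3 -m pendant '[{"xyz":[0,0,0],"roll":0,"jaw":1},{"xyz":[0,0,0],"roll":0,"jaw":1},{"xyz":[0,0,-0.02],"roll":0,"jaw":1},{"xyz":[0,0,-0.04],"roll":0,"jaw":1},{"xyz":[0,0,-0.06],"roll":0,"jaw":1},{"xyz":[0,0,-0.07],"roll":0,"jaw":1},{"xyz":[0,0,-0.07],"roll":0,"jaw":1},{"xyz":[0,0,-0.07],"roll":0,"jaw":1}]' 20
python3 - <<'E'
from h import *
to(636,99,143)
E
```

```text
time_s: 4.15
ee_pos: [448.6, -31.0, 72.6]
ee_rot: [-180.0, -0.1, -12.0]
force: [-1.0, 1.1, 3.6]
gripper_width: 59.5
time_s: 5.15
ee_pos: [447.5, -31.0, 141.0]
ee_rot: [180.0, 0.1, -12.0]
force: [-0.6, 0.3, -2.7]
gripper_width: 60.0
pos [447.5 -31.  141. ] rot [ 1.8e+02  1.0e-01 -1.2e+01] tool shift m [ 0.1574 -0.1663 -0.0023]
```

```bash
python3 -m pendant '[{"xyz":[0.025,-0.026,0],"roll":0,"jaw":1},{"xyz":[0.055,-0.058,0],"roll":0,"jaw":1},{"xyz":[0.085,-0.09,0],"roll":0,"jaw":1},{"xyz":[0.115,-0.122,0],"roll":0,"jaw":1},{"xyz":[0.14,-0.148,0],"roll":0,"jaw":1},{"xyz":[0.157,-0.166,0],"roll":0,"jaw":1},{"xyz":[0.157,-0.166,0],"roll":0,"jaw":1},{"xyz":[0.157,-0.166,0],"roll":0,"jaw":1}]'
python3 - <<'E'
from h import *
to(636,99,81)
E
```

```text
time_s: 6.15
ee_pos: [635.0, 98.2, 140.8]
ee_rot: [179.9, 0.2, -12.0]
force: [0.0, -0.3, -2.9]
gripper_width: 59.6
pos [635.   98.2 140.8] rot [179.9   0.2 -12. ] tool shift m [ 0.001  -0.001   0.0598]
```

```bash
python3 -m pendant '[{"xyz":[0.001,-0.001,0.015],"roll":0,"jaw":1},{"xyz":[0.001,-0.001,0.03],"roll":0,"jaw":1},{"xyz":[0.001,-0.001,0.04],"roll":0,"jaw":1},{"xyz":[0.001,-0.001,0.05],"roll":0,"jaw":1},{"xyz":[0.001,-0.001,0.056],"roll":0,"jaw":1},{"xyz":[0.001,-0.001,0.06],"roll":0,"jaw":1},{"xyz":[0.001,-0.001,0.06],"roll":0,"jaw":1},{"xyz":[0.001,-0.001,0.06],"roll":0,"jaw":1}]'
```

```text
time_s: 7.15
ee_pos: [637.7, 99.6, 82.4]
ee_rot: [-180.0, -0.1, -12.0]
force: [0.4, 0.7, -2.0]
gripper_width: 59.6
```

```bash
python3 -m pendant '[{"xyz":[0,0,0.002],"roll":0,"jaw":1},{"xyz":[0,0,0.002],"roll":0,"jaw":1},{"xyz":[0,0,0.002],"roll":0,"jaw":0.3},{"xyz":[0,0,0.002],"roll":0,"jaw":0},{"xyz":[0,0,0.002],"roll":0,"jaw":0},{"xyz":[0,0,0.002],"roll":0,"jaw":0},{"xyz":[0,0,0.002],"roll":0,"jaw":0},{"xyz":[0,0,0.002],"roll":0,"jaw":0}]'
python3 -m pendant '[{"xyz":[0,0,-0.03],"roll":0,"jaw":0},{"xyz":[0,0,-0.07],"roll":0,"jaw":0},{"xyz":[0,0,-0.11],"roll":0,"jaw":0},{"xyz":[0,0,-0.13],"roll":0,"jaw":0},{"xyz":[0,0,-0.13],"roll":0,"jaw":0},{"xyz":[0,0,-0.13],"roll":0,"jaw":0},{"xyz":[0,0,-0.13],"roll":0,"jaw":0},{"xyz":[0,0,-0.13],"roll":0,"jaw":0}]'
python3 - <<'E'
from h import *
to(459.5,98,210)
im,d,p,T=grab("top"); top(cloud(d,p,T),636,99,124,145,34)
E
```

```text
time_s: 8.15
ee_pos: [637.4, 99.5, 80.0]
ee_rot: [-180.0, 0.0, -12.0]
force: [0.2, -0.2, -0.3]
gripper_width: 91.3
time_s: 9.15
ee_pos: [637.1, 99.5, 208.9]
ee_rot: [180.0, 0.1, -12.0]
force: [-1.3, 0.9, -0.0]
gripper_width: 91.2
pos [637.1  99.5 208.9] rot [ 1.8e+02  1.0e-01 -1.2e+01] tool shift m [-0.1734  0.0383 -0.0008]
none
```

```bash
python3 -m pendant '[{"xyz":[-0.04,0.009,0],"roll":0,"jaw":0},{"xyz":[-0.08,0.018,0],"roll":0,"jaw":0},{"xyz":[-0.12,0.027,0],"roll":0,"jaw":0},{"xyz":[-0.16,0.036,0],"roll":0,"jaw":0},{"xyz":[-0.1735,0.0385,0],"roll":0,"jaw":0},{"xyz":[-0.1735,0.0385,0.04],"roll":0,"jaw":0},{"xyz":[-0.1735,0.0385,0.08],"roll":0,"jaw":0},{"xyz":[-0.1735,0.0385,0.08],"roll":0,"jaw":0}]'
python3 - <<'E'
from h import *
to(459.5,98,31)
im,d,p,T=grab("top"); top(cloud(d,p,T),636,99,124,145,34)
E
```

```text
time_s: 10.2
ee_pos: [458.4, 97.6, 127.8]
ee_rot: [179.9, 0.3, -12.0]
force: [1.0, -0.2, -0.3]
gripper_width: 91.0
pos [458.4  97.6 127.8] rot [179.9   0.3 -12. ] tool shift m [ 0.0015 -0.0008  0.0967]
112 [638.1  98.8] 18.0 mean [637.5  99.2 136.3]
```

Large is seated: its top is at 136.3 mm, against 136 expected. Next is the medium.

```bash
python3 -m pendant '[{"xyz":[0.001,0,0.04],"roll":0,"jaw":0},{"xyz":[0.001,0,0.08],"roll":0,"jaw":0},{"xyz":[0.001,0,0.097],"roll":0,"jaw":0},{"xyz":[0.001,0,0.097],"roll":0,"jaw":0},{"xyz":[0.001,0,0.097],"roll":0,"jaw":1},{"xyz":[0.001,0,0.097],"roll":0,"jaw":1},{"xyz":[0.001,0,0.097],"roll":0,"jaw":1},{"xyz":[0.001,0,0.097],"roll":0,"jaw":1}]' 15
python3 -m pendant '[{"xyz":[0,0,0],"roll":0,"jaw":1},{"xyz":[0,0,0],"roll":0,"jaw":1},{"xyz":[0,0,-0.02],"roll":0,"jaw":1},{"xyz":[0,0,-0.05],"roll":0,"jaw":1},{"xyz":[0,0,-0.07],"roll":0,"jaw":1},{"xyz":[0,0,-0.07],"roll":0,"jaw":1},{"xyz":[0,0,-0.07],"roll":0,"jaw":1},{"xyz":[0,0,-0.07],"roll":0,"jaw":1}]'
python3 - <<'E'
from h import *
to(604,-66,101)
im,d,p,T=grab("wrist"); cv2.imwrite("pics/w2.png",im); W=cloud(d,p,T)
top(W,604,-66,2,12,32);top(W,588,-147,2,12,26)
E
```

```text
time_s: 11.25
ee_pos: [460.9, 97.8, 33.3]
ee_rot: [-180.0, -0.0, -12.0]
force: [0.9, -0.2, -0.5]
gripper_width: 54.1
time_s: 12.25
ee_pos: [459.9, 97.6, 101.8]
ee_rot: [180.0, 0.1, -12.0]
force: [0.8, 0.2, -1.1]
gripper_width: 45.7
pos [459.9  97.6 101.8] rot [ 1.8e+02  1.0e-01 -1.2e+01] tool shift m [0.1749 0.13   0.0006]
none
134 [ 599.3 -160.1] 11.4 mean [ 600.2 -160.9    8.3]
```

```bash
python3 -m pendant '[{"xyz":[0.025,0.019,0],"roll":0,"jaw":1},{"xyz":[0.06,0.045,0],"roll":0,"jaw":1},{"xyz":[0.095,0.071,0],"roll":0,"jaw":1},{"xyz":[0.13,0.097,0],"roll":0,"jaw":1},{"xyz":[0.16,0.12,0],"roll":0,"jaw":1},{"xyz":[0.175,0.13,0],"roll":0,"jaw":1},{"xyz":[0.175,0.13,0],"roll":0,"jaw":1},{"xyz":[0.175,0.13,0],"roll":0,"jaw":1}]'
python3 - <<'E'
from h import *
to(604.2,-65.5,39)
E
```

```text
time_s: 13.3
ee_pos: [603.7, -64.7, 102.6]
ee_rot: [-180.0, 0.1, -11.9]
force: [-0.9, 0.6, -1.5]
gripper_width: 45.6
pos [603.7 -64.7 102.6] rot [-1.80e+02  1.00e-01 -1.19e+01] tool shift m [0.0008 0.0007 0.0636]
```

```bash
python3 -m pendant '[{"xyz":[0.0005,0.001,0.015],"roll":0,"jaw":1},{"xyz":[0.0005,0.001,0.03],"roll":0,"jaw":1},{"xyz":[0.0005,0.001,0.045],"roll":0,"jaw":1},{"xyz":[0.0005,0.001,0.055],"roll":0,"jaw":1},{"xyz":[0.0005,0.001,0.061],"roll":0,"jaw":1},{"xyz":[0.0005,0.001,0.063],"roll":0,"jaw":1},{"xyz":[0.0005,0.001,0.063],"roll":0,"jaw":1},{"xyz":[0.0005,0.001,0.063],"roll":0,"jaw":1}]'
```

```text
time_s: 14.3
ee_pos: [605.5, -67.0, 40.2]
ee_rot: [-180.0, -0.1, -12.0]
force: [0.9, 0.2, -0.6]
gripper_width: 45.5
```

```bash
python3 -m pendant '[{"xyz":[0,0,0.001],"roll":0,"jaw":1},{"xyz":[0,0,0.001],"roll":0,"jaw":0.5},{"xyz":[0,0,0.001],"roll":0,"jaw":0.2},{"xyz":[0,0,0.001],"roll":0,"jaw":0.2},{"xyz":[0,0,0.001],"roll":0,"jaw":0.2},{"xyz":[0,0,0.001],"roll":0,"jaw":0.2},{"xyz":[0,0,-0.03],"roll":0,"jaw":0.2},{"xyz":[0,0,-0.06],"roll":0,"jaw":0.2}]'
python3 -m pendant '[{"xyz":[0,0,-0.05],"roll":0,"jaw":0},{"xyz":[-0.02,0,-0.1],"roll":0,"jaw":0},{"xyz":[-0.06,0,-0.12],"roll":0,"jaw":0},{"xyz":[-0.1,0,-0.12],"roll":0,"jaw":0},{"xyz":[-0.14,-0.04,-0.12],"roll":0,"jaw":0},{"xyz":[-0.18,-0.08,-0.12],"roll":0,"jaw":0},{"xyz":[-0.21,-0.12,-0.12],"roll":0,"jaw":0},{"xyz":[-0.23,-0.16,-0.12],"roll":0,"jaw":0}]'
python3 - <<'E'
from h import *
to(432.5,369,200)
im,d,p,T=grab("top"); W=cloud(d,p,T); top(W,604,-66,80,100,25); top(W,588,-147,2,12,26); top(W,620,17,2,12,17); top(W,432.5,369,60,72,15); top(W,465,-160,35,55,13)
E
```

```text
time_s: 15.3
ee_pos: [604.9, -66.9, 100.3]
ee_rot: [-180.0, 0.1, -12.0]
force: [1.2, -0.1, 0.3]
gripper_width: 73.2
time_s: 16.3
ee_pos: [412.1, 138.6, 220.2]
ee_rot: [-180.0, -0.0, -12.0]
force: [1.0, 1.0, 0.1]
gripper_width: 91.0
pos [412.1 138.6 220.2] rot [-180.   -0.  -12.] tool shift m [-0.028  -0.2296  0.0203]
60 [606.5 -67. ] 13.8 mean [605.5 -66.6  92.5]
103 [ 588.2 -147. ] 20.2 mean [ 588.3 -146.6    7.5]
27 [619.5  17.5] 10.6 mean [619.6  17.1   7. ]
37 [433.9 368.6] 12.5 mean [432.4 369.5  66.3]
12 [ 464.6 -158.4] 5.7 mean [ 464.6 -158.3   45.4]
```

Medium is seated: top at 92.5 mm, against 92 expected. Approach the small bottle, with a closer look on the way.

```bash
python3 -m pendant '[{"xyz":[-0.003,-0.03,0],"roll":0,"jaw":0},{"xyz":[-0.008,-0.07,0],"roll":0,"jaw":0},{"xyz":[-0.012,-0.11,0],"roll":0,"jaw":0},{"xyz":[-0.018,-0.15,0],"roll":0,"jaw":0},{"xyz":[-0.023,-0.19,0],"roll":0,"jaw":0},{"xyz":[-0.028,-0.22,0],"roll":0,"jaw":0},{"xyz":[-0.028,-0.2295,0],"roll":0,"jaw":0},{"xyz":[-0.028,-0.2295,0],"roll":0,"jaw":0}]'
python3 - <<'E'
from h import *
to(432.5,369,26)
im,d,p,T=grab("wrist"); W=cloud(d,p,T); cv2.imwrite("pics/w3.png",im)
top(W,432.5,369,62,70,18)
E
```

```text
time_s: 17.35
ee_pos: [433.7, 367.3, 219.7]
ee_rot: [179.9, 0.0, -12.0]
force: [-0.5, 0.4, 0.3]
gripper_width: 91.2
pos [433.7 367.3 219.7] rot [179.9   0.  -12. ] tool shift m [-0.0015 -0.0016  0.1937]
282 [432.2 369. ] 11.5 mean [432.3 369.4  66.6]
```

View pics/w3.png

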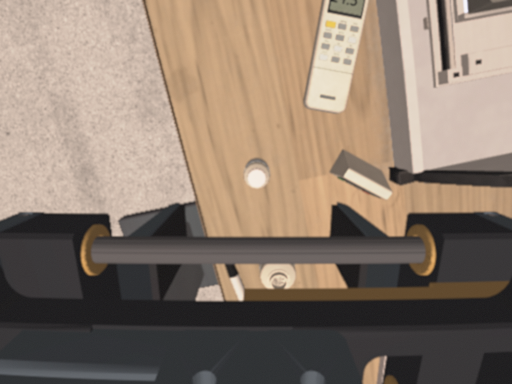

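The small bottle is at pixel (257,175), straight under the grasp. The timer and printer are more than 100 mm away. Descend.

```bash
python3 -m pendant '[{"xyz":[-0.0015,-0.002,0.05],"roll":0,"jaw":0},{"xyz":[-0.0015,-0.002,0.1],"roll":0,"jaw":0},{"xyz":[-0.0015,-0.002,0.14],"roll":0,"jaw":0},{"xyz":[-0.0015,-0.002,0.175],"roll":0,"jaw":0},{"xyz":[-0.0015,-0.002,0.192],"roll":0,"jaw":0},{"xyz":[-0.0015,-0.002,0.192],"roll":0,"jaw":0},{"xyz":[-0.0015,-0.002,0.192],"roll":0,"jaw":0.5},{"xyz":[-0.0015,-0.002,0.192],"roll":0,"jaw":1}]' 12
python3 -m pendant '[{"xyz":[0,0,0],"roll":0,"jaw":1},{"xyz":[0,0,0],"roll":0,"jaw":1},{"xyz":[0,0,0],"roll":0,"jaw":1},{"xyz":[0,0,0],"roll":0,"jaw":1},{"xyz":[0,0,0],"roll":0,"jaw":1},{"xyz":[0,0,0],"roll":0,"jaw":1},{"xyz":[0,0,0],"roll":0,"jaw":1},{"xyz":[0,0,0],"roll":0,"jaw":1}]'
```

```text
time_s: 18.4
ee_pos: [433.4, 370.2, 29.3]
ee_rot: [-179.9, -0.1, -12.0]
force: [-0.5, 0.3, -0.3]
gripper_width: 74.2
time_s: 19.4
ee_pos: [432.6, 370.0, 27.9]
ee_rot: [-180.0, 0.0, -12.0]
force: [-0.3, 0.5, 0.3]
gripper_width: 31.7
```

```bash
python3 -m pendant '[{"xyz":[0,0,-0.03],"roll":0,"jaw":1},{"xyz":[0,0,-0.07],"roll":0,"jaw":1},{"xyz":[0,0,-0.11],"roll":0,"jaw":1},{"xyz":[0.01,0.02,-0.13],"roll":0,"jaw":1},{"xyz":[0.035,0.06,-0.13],"roll":0,"jaw":1},{"xyz":[0.06,0.105,-0.13],"roll":0,"jaw":1},{"xyz":[0.085,0.15,-0.13],"roll":0,"jaw":1},{"xyz":[0.11,0.195,-0.13],"roll":0,"jaw":1}]'
python3 -m pendant '[{"xyz":[0.025,0.045,0],"roll":0,"jaw":1},{"xyz":[0.05,0.09,0],"roll":0,"jaw":1},{"xyz":[0.075,0.135,0],"roll":0,"jaw":1},{"xyz":[0.1,0.18,0],"roll":0,"jaw":1},{"xyz":[0.125,0.225,0],"roll":0,"jaw":1},{"xyz":[0.14,0.255,0],"roll":0,"jaw":1},{"xyz":[0.149,0.275,0],"roll":0,"jaw":1},{"xyz":[0.149,0.278,0],"roll":0,"jaw":1}]'
python3 - <<'E'
from h import *
to(588.3,-147,36)
E
```

```text
time_s: 20.4
ee_pos: [500.0, 154.8, 157.9]
ee_rot: [-180.0, -0.0, -12.0]
force: [0.1, 1.4, -0.9]
gripper_width: 31.3
time_s: 21.4
ee_pos: [587.7, -147.2, 157.6]
ee_rot: [-180.0, 0.0, -12.1]
force: [-0.5, 0.1, -0.7]
gripper_width: 31.6
pos [ 587.7 -147.2  157.6] rot [-180.     0.   -12.1] tool shift m [ 0.0006 -0.0003  0.1216]
```

```bash
python3 -m pendant '[{"xyz":[0.0005,0,0.03],"roll":0,"jaw":1},{"xyz":[0.0005,0,0.06],"roll":0,"jaw":1},{"xyz":[0.0005,0,0.085],"roll":0,"jaw":1},{"xyz":[0.0005,0,0.1],"roll":0,"jaw":1},{"xyz":[0.0005,0,0.112],"roll":0,"jaw":1},{"xyz":[0.0005,0,0.12],"roll":0,"jaw":1},{"xyz":[0.0005,0,0.121],"roll":0,"jaw":1},{"xyz":[0.0005,0,0.121],"roll":0,"jaw":1}]'
```

```text
time_s: 22.4
ee_pos: [588.6, -146.7, 37.4]
ee_rot: [-180.0, -0.1, -12.0]
force: [-0.4, 0.2, -0.2]
gripper_width: 31.7
```

```bash
python3 -m pendant '[{"xyz":[0,0,0.0015],"roll":0,"jaw":1},{"xyz":[0,0,0.0015],"roll":0,"jaw":0.65},{"xyz":[0,0,0.0015],"roll":0,"jaw":0.4},{"xyz":[0,0,0.0015],"roll":0,"jaw":0.3},{"xyz":[0,0,0.0015],"roll":0,"jaw":0.3},{"xyz":[0,0,0.0015],"roll":0,"jaw":0.3},{"xyz":[0,0,-0.03],"roll":0,"jaw":0.3},{"xyz":[0,0,-0.06],"roll":0,"jaw":0.3}]'
python3 -m pendant '[{"xyz":[0,0,-0.04],"roll":0,"jaw":0.3},{"xyz":[-0.02,0,-0.07],"roll":0,"jaw":0.3},{"xyz":[-0.05,0,-0.08],"roll":0,"jaw":0.3},{"xyz":[-0.09,-0.03,-0.08],"roll":0,"jaw":0.3},{"xyz":[-0.118,-0.05,-0.08],"roll":0,"jaw":0.3},{"xyz":[-0.118,-0.05,-0.08],"roll":0,"jaw":0.3},{"xyz":[-0.118,-0.05,-0.08],"roll":0,"jaw":0.3},{"xyz":[-0.118,-0.05,-0.08],"roll":0,"jaw":0.3}]'
python3 - <<'E'
from h import *
to(464.6,-158.3,26)
im,d,p,T=grab("top"); W=cloud(d,p,T); top(W,588,-147,60,90,20); top(W,605,-66,80,100,25)
im,d,p,T=grab("wrist"); W=cloud(d,p,T); cv2.imwrite("pics/w4.png",im)
top(W,465,-159,40,55,20)
E
```

```text
time_s: 23.4
ee_pos: [588.0, -146.6, 97.4]
ee_rot: [-180.0, 0.0, -12.0]
force: [0.3, -0.9, -0.2]
gripper_width: 63.7
time_s: 24.4
ee_pos: [484.0, -73.8, 176.9]
ee_rot: [180.0, -0.0, -12.0]
force: [1.0, -0.3, 1.1]
gripper_width: 63.7
pos [484.  -73.8 176.9] rot [180.  -0. -12.] tool shift m [-0.0015  0.0867  0.1509]
24 [ 594.  -143.6] 12.7 mean [ 594.8 -144.2   70.4]
58 [606.1 -67.4] 13.3 mean [606.1 -66.4  92.8]
5 [ 463.6 -166.8] 2.3 mean [ 463.6 -166.9   47.3]
```

View pics/w4.png

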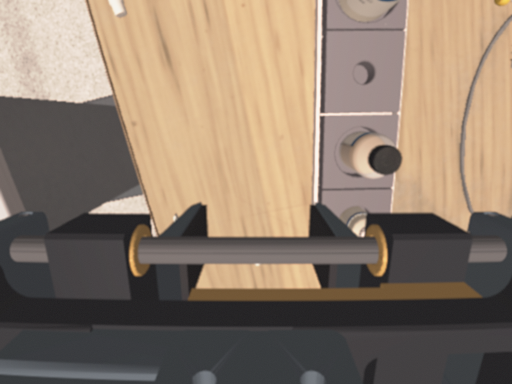

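The vial is half hidden behind the gripper bar near (260,262). The T well is free at (363,72). Move over the vial and look again.

```bash
python3 -m pendant '[{"xyz":[0,0.02,0],"roll":0,"jaw":0.3},{"xyz":[0,0.05,0],"roll":0,"jaw":0.3},{"xyz":[-0.0015,0.08,0],"roll":0,"jaw":0.3},{"xyz":[-0.0015,0.09,0],"roll":0,"jaw":0.3},{"xyz":[-0.0015,0.09,0],"roll":0,"jaw":0.3},{"xyz":[-0.0015,0.09,0],"roll":0,"jaw":0.3},{"xyz":[-0.0015,0.09,0],"roll":0,"jaw":0.3},{"xyz":[-0.0015,0.09,0],"roll":0,"jaw":0.3}]'
python3 - <<'E'
from h import *
im,d,p,T=grab("wrist"); W=cloud(d,p,T); np.savez("w5.npz",W=W)
cv2.imwrite("pics/w5.png",im)
for r in [(465,-160,42,55,20),(465,-160,15,55,20),(588,-147,60,90,20)]: top(W,*r)
P=W.reshape(-1,3);P=P[(np.hypot(P[:,0]-465,P[:,1]+160)<20)&(P[:,2]>15)];print(P[::max(1,len(P)//25)].round())
to(464.6,-161,26)
im,d,p,T=grab("top"); W=cloud(d,p,T); top(W,588,-147,60,90,20); top(W,620,17,2,14,17)
E
```

```text
time_s: 25.5
ee_pos: [463.2, -160.4, 177.0]
ee_rot: [-180.0, -0.0, -11.9]
force: [-0.4, -0.3, -0.2]
gripper_width: 63.9
106 [ 464.1 -162.2] 6.1 mean [ 464.4 -161.9   47.7]
153 [ 464.2 -162.2] 6.2 mean [ 464.6 -160.7   41.6]
677 [ 587.9 -147.1] 15.1 mean [ 585.6 -146.1   69.3]
[[ 463. -157.   17.]
 [ 462. -157.   21.]
 [ 469. -159.   17.]
 [ 467. -157.   28.]
 [ 462. -157.   30.]
 [ 469. -159.   29.]
 [ 465. -157.   41.]
 [ 459. -159.   30.]
 [ 467. -157.   46.]
 [ 462. -157.   47.]
 [ 469. -159.   46.]
 [ 464. -159.   48.]
 [ 470. -162.   40.]
 [ 465. -160.   49.]
 [ 460. -160.   48.]
 [ 466. -161.   50.]
 [ 459. -161.   47.]
 [ 466. -162.   48.]
 [ 460. -162.   48.]
 [ 466. -164.   48.]
 [ 461. -163.   49.]
 [ 467. -165.   49.]
 [ 462. -164.   49.]
 [ 468. -166.   47.]
 [ 465. -166.   49.]
 [ 463. -167.   48.]]
pos [ 463.2 -160.5  177. ] rot [-180.    -0.   -11.9] tool shift m [0.0015 0.0002 0.151 ]
58 [ 587.5 -144.4] 14.4 mean [ 587.6 -143.5   70.4]
33 [619.8  17.3] 10.7 mean [619.7  16.7   7.6]
```

View pics/w5.png

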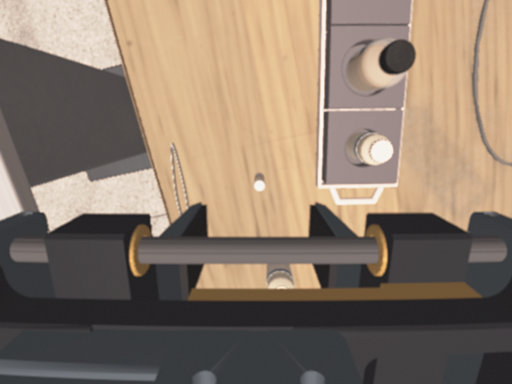

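The vial is at pixel (259,183), giving (464.2,-162.2) with r=6.1. The small and medium bottles stand in their wells at (375,150) and (390,60).

```bash
python3 -m pendant '[{"xyz":[0.0015,0.0015,0.04],"roll":0,"jaw":0.3},{"xyz":[0.0015,0.0015,0.08],"roll":0,"jaw":0.3},{"xyz":[0.0015,0.0015,0.12],"roll":0,"jaw":0.3},{"xyz":[0.0015,0.0015,0.145],"roll":0,"jaw":0.3},{"xyz":[0.0015,0.0015,0.151],"roll":0,"jaw":0.3},{"xyz":[0.0015,0.0015,0.151],"roll":0,"jaw":0.3},{"xyz":[0.0015,0.0015,0.151],"roll":0,"jaw":0.6},{"xyz":[0.0015,0.0015,0.151],"roll":0,"jaw":1}]' 6
python3 -m pendant '[{"xyz":[0,0,0],"roll":0,"jaw":1},{"xyz":[0,0,0],"roll":0,"jaw":1},{"xyz":[0,0,0],"roll":0,"jaw":1},{"xyz":[0,0,0],"roll":0,"jaw":1},{"xyz":[0,0,0],"roll":0,"jaw":1},{"xyz":[0,0,0],"roll":0,"jaw":1},{"xyz":[0,0,0],"roll":0,"jaw":1},{"xyz":[0,0,0],"roll":0,"jaw":1}]'
```

```text
time_s: 26.6
ee_pos: [464.8, -162.9, 26.9]
ee_rot: [180.0, -0.1, -12.0]
force: [-0.4, -0.5, -0.4]
gripper_width: 46.7
time_s: 27.6
ee_pos: [464.2, -162.7, 25.9]
ee_rot: [-180.0, -0.0, -12.0]
force: [-0.0, 0.3, 0.7]
gripper_width: 12.2
```

```bash
python3 -m pendant '[{"xyz":[0,0,-0.03],"roll":0,"jaw":1},{"xyz":[0,0,-0.07],"roll":0,"jaw":1},{"xyz":[0,0,-0.11],"roll":0,"jaw":1},{"xyz":[0,0,-0.14],"roll":0,"jaw":1},{"xyz":[0.01,-0.02,-0.15],"roll":0,"jaw":1},{"xyz":[0.03,-0.06,-0.15],"roll":0,"jaw":1},{"xyz":[0.05,-0.1,-0.15],"roll":0,"jaw":1},{"xyz":[0.05,-0.1,-0.15],"roll":0,"jaw":1}]'
python3 - <<'E'
from h import *
im,d,p,T=grab("wrist"); W=cloud(d,p,T); cv2.imwrite("pics/w6.png",im)
top(W,620,17,2,12,16)
m=(W[...,2]>24)&(W[...,2]<34)&(abs(W[...,0]-620)<20)&(abs(W[...,1]-17)<20); ys,xs=np.where(m); print(xs.min(),xs.max(),ys.min(),ys.max())
to(620,17,100); show()
E
```

```text
time_s: 28.6
ee_pos: [535.2, -73.3, 175.6]
ee_rot: [-180.0, -0.0, -11.8]
force: [-0.3, -0.7, -0.3]
gripper_width: 12.5
282 [619.   17.1] 11.0 mean [620.1  17.7   7.8]
297 340 59 105
pos [534.  -74.5 175.5] rot [180.    0.  -11.9] tool shift m [ 0.0654 -0.1072  0.0754]
{'time_s': np.float64(28.65), 'ee_pos': array([534.04, -74.46, 175.49]), 'ee_rot': array([ 1.7998e+02,  5.0000e-02, -1.1860e+01]), 'force': array([-0.03,  0.03,  0.33]), 'gripper_width': np.float64(12.36), 'qpos': array([-9.150e+00,  1.673e+01,  9.777e+01, -1.000e-02,  6.555e+01,
        2.710e+00])}
```

View pics/w6.png

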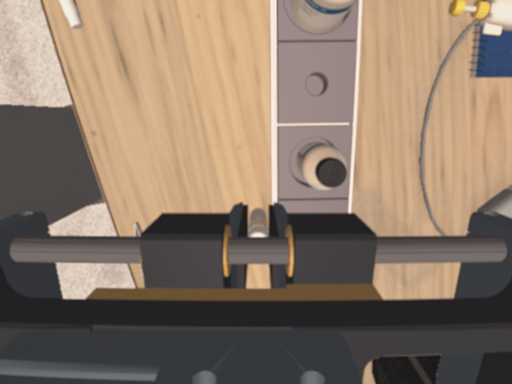

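The T well at (317,84) fits to (619.5,17.2) with r=11. The vial is held upright at (258,220).

```bash
python3 -m pendant '[{"xyz":[0.02,-0.03,0],"roll":0,"jaw":1},{"xyz":[0.04,-0.065,0],"roll":0,"jaw":1},{"xyz":[0.06,-0.098,0],"roll":0,"jaw":1},{"xyz":[0.065,-0.107,0],"roll":0,"jaw":1},{"xyz":[0.065,-0.107,0.03],"roll":0,"jaw":1},{"xyz":[0.065,-0.107,0.06],"roll":0,"jaw":1},{"xyz":[0.065,-0.107,0.08],"roll":0,"jaw":1},{"xyz":[0.065,-0.107,0.08],"roll":0,"jaw":1}]'
python3 - <<'E'
from h import *
to(619.7,17,34)
E
```

```text
time_s: 29.65
ee_pos: [617.4, 14.6, 94.4]
ee_rot: [179.9, 0.3, -12.1]
force: [0.5, 1.0, 0.4]
gripper_width: 12.4
pos [617.4  14.6  94.4] rot [179.9   0.3 -12.1] tool shift m [ 0.002  -0.003   0.0603]
```

```bash
python3 -m pendant '[{"xyz":[0.001,-0.002,0.02],"roll":0,"jaw":1},{"xyz":[0.001,-0.002,0.032],"roll":0,"jaw":1},{"xyz":[0.001,-0.002,0.032],"roll":0,"jaw":1},{"xyz":[0.001,-0.002,0.032],"roll":0,"jaw":1},{"xyz":[0.001,-0.002,0.032],"roll":0,"jaw":1},{"xyz":[0.001,-0.002,0.032],"roll":0,"jaw":1},{"xyz":[0.001,-0.002,0.032],"roll":0,"jaw":1},{"xyz":[0.001,-0.002,0.032],"roll":0,"jaw":1}]'
python3 - <<'E'
from h import *
to(619.7,17,34.5)
E
```

```text
time_s: 30.65
ee_pos: [621.1, 17.7, 64.0]
ee_rot: [-180.0, -0.0, -12.0]
force: [-0.1, 0.1, -0.2]
gripper_width: 12.4
pos [621.1  17.7  64. ] rot [-180.   -0.  -12.] tool shift m [-0.0012  0.001   0.0295]
```

```bash
python3 -m pendant '[{"xyz":[-0.001,0.0005,0.008],"roll":0,"jaw":1},{"xyz":[-0.001,0.0005,0.015],"roll":0,"jaw":1},{"xyz":[-0.001,0.0005,0.021],"roll":0,"jaw":1},{"xyz":[-0.001,0.0005,0.026],"roll":0,"jaw":1},{"xyz":[-0.001,0.0005,0.0295],"roll":0,"jaw":1},{"xyz":[-0.001,0.0005,0.0295],"roll":0,"jaw":1},{"xyz":[-0.001,0.0005,0.0295],"roll":0,"jaw":1},{"xyz":[-0.001,0.0005,0.0295],"roll":0,"jaw":1}]'
```

```text
time_s: 31.65
ee_pos: [620.2, 17.4, 34.7]
ee_rot: [-180.0, -0.0, -12.0]
force: [-0.4, 0.6, -0.9]
gripper_width: 12.4
```

```bash
python3 -m pendant '[{"xyz":[0,0,0.001],"roll":0,"jaw":1},{"xyz":[0,0,0.001],"roll":0,"jaw":0.85},{"xyz":[0,0,0.001],"roll":0,"jaw":0.7},{"xyz":[0,0,0.001],"roll":0,"jaw":0.5},{"xyz":[0,0,0.001],"roll":0,"jaw":0.5},{"xyz":[0,0,0.001],"roll":0,"jaw":0.5},{"xyz":[0,0,-0.03],"roll":0,"jaw":0.5},{"xyz":[0,0,-0.06],"roll":0,"jaw":0.5}]'
python3 -m pendant '[{"xyz":[0,0,-0.04],"roll":0,"jaw":0.5},{"xyz":[0,0,-0.08],"roll":0,"jaw":0.5},{"xyz":[0,0,-0.12],"roll":0,"jaw":0.5},{"xyz":[-0.04,0,-0.15],"roll":0,"jaw":0.5},{"xyz":[-0.08,0,-0.18],"roll":0,"jaw":0.5},{"xyz":[-0.12,0.02,-0.18],"roll":0,"jaw":0.5},{"xyz":[-0.16,0.05,-0.18],"roll":0,"jaw":0.5},{"xyz":[-0.19,0.08,-0.18],"roll":0,"jaw":0.5}]'
python3 - <<'E'
from h import *
show()
im,d,p,T=grab("top"); W=cloud(d,p,T)
for r in [(636,99,125,150,34),(605,-66,86,100,25),(588,-147,68,85,20),(620,17,36,70,14),(431,237,60,95,30),(463,-286,56,75,18)]: top(W,*r)
a=cv2.resize(im[150:260,140:400],(800,338),interpolation=cv2.INTER_CUBIC)
im2=grab("scene")[0]; b=cv2.resize(im2[160:260,220:356],(355,261),interpolation=cv2.INTER_CUBIC)
c=np.zeros((261,800,3),np.uint8); c[:,:355]=b
c[:,400:755]=cv2.resize(im2[150:310,130:347],(355,261)); cv2.imwrite("pics/end.png",np.vstack([a,c]))
E
```

```text
time_s: 32.65
ee_pos: [619.8, 17.4, 94.9]
ee_rot: [180.0, 0.0, -12.0]
force: [-0.6, 0.6, -0.5]
gripper_width: 45.7
time_s: 33.65
ee_pos: [415.6, -21.7, 274.6]
ee_rot: [180.0, -0.0, -11.9]
force: [1.0, 0.2, -0.1]
gripper_width: 45.5
{'time_s': np.float64(33.65), 'ee_pos': array([415.6 , -21.69, 274.59]), 'ee_rot': array([ 1.800e+02, -2.000e-02, -1.193e+01]), 'force': array([ 1.03,  0.24, -0.15]), 'gripper_width': np.float64(45.48), 'qpos': array([-4.570e+00,  1.570e+00,  1.019e+02, -1.000e-02,  7.651e+01,
        7.370e+00])}
110 [638.4  99. ] 18.1 mean [637.7  99.3 136. ]
59 [606.6 -66.5] 13.6 mean [606.1 -67.   92.4]
32 [ 589.1 -144.3] 10.4 mean [ 588.7 -143.8   74.9]
14 [620.7  18.2] 6.0 mean [619.8  17.9  54.1]
164 [433.2 241. ] 23.0 mean [433.2 239.8  72.4]
40 [ 461.4 -286. ] 12.2 mean [ 462.6 -285.6   61.8]
```

View pics/end.png

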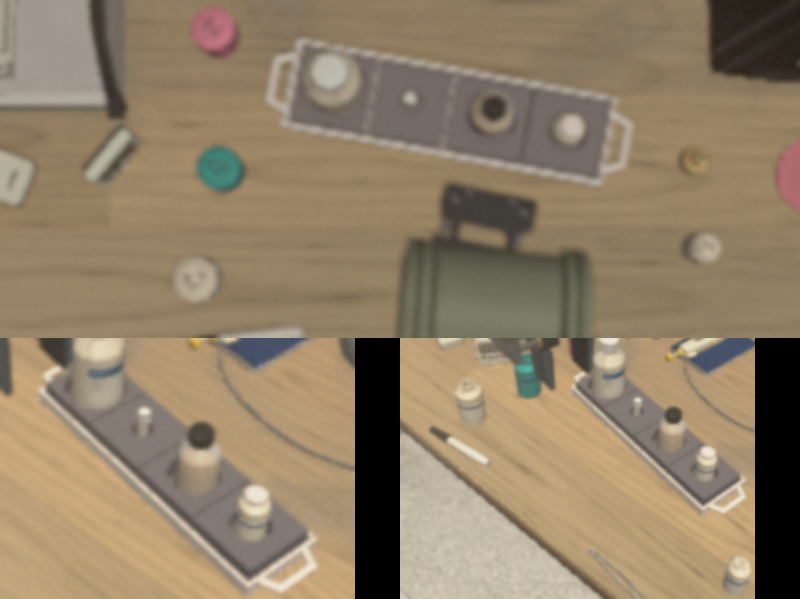

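All four stand upright in their wells and both open bottles are where they were. The small one's top reads 74.9 mm, against 73 expected, so I check it with the scene camera.

Run:
```python
from h import *
for n in("scene","top"):
  im,d,p,T=grab(n); P=cloud(d,p,T).reshape(-1,3); P=P[~np.isnan(P[:,0])]
  for k,x,y,r,lo in[("small",588.5,-146,11,67),("vial",620,17.5,7,48),("med",605.5,-66.5,13,88),("openS",462.5,-285.6,9,56)]:
    q=P[(np.hypot(P[:,0]-x,P[:,1]-y)<r)&(P[:,2]>lo)&(P[:,2]<lo+15)]; print(n,k,len(q),np.round(np.percentile(q[:,2],[10,50,90]),1),np.round(np.mean(q[:,:2],0),1))
```

```text
scene small 44 [68.9 72.8 74.1] [ 587.3 -147.1]
scene vial 12 [49.4 54.  55.2] [620.1  16.5]
scene med 54 [90.3 92.1 93.2] [604.9 -67.5]
scene openS 52 [59.1 62.1 64.7] [ 462.4 -285.6]
top small 31 [67.8 72.7 77. ] [ 587.9 -145. ]
top vial 12 [52.1 54.7 56.7] [620.7  17.4]
top med 48 [90.1 92.5 97.3] [606.  -66.3]
top openS 26 [58.1 63.  66.2] [ 462.5 -285.5]
```

The small bottle's top reads 72.8 mm (73 expected), so all four are seated. Handing in.

```bash
python3 -c "
from h import *
env.job_done(); show()"
```

```text
the job is handed in; nothing more can be done
the job is handed in; nothing more can be done
```

All four closed containers are packed in the carrier, and I handed the job in at about 34 s of robot time. I placed them in order of width: large bottle, medium, small, then the vial, each upright in its matching well. The arm was clear above the desk at the end, touching nothing.

| Container | Top height measured (mm) | Expected when seated (mm) |
|---|---|---|
| Large | 136.0 | 136 |
| Medium | 92.4 | 92 |
| Small | 72.8 | 73 |
| Vial | about 54.5 | 55 |

- **Disagreement:** one coarse top-camera reading put the small bottle's top at 74.9 mm. A re-measure with both fixed cameras gave 72.7–72.8 mm, so I took that one as noise.
- **Untouched bottles:** both open bottles still stand upright in the last picture. The small one measured within a millimetre of its starting position. The medium one read about 3 mm off, but over a wider patch of the bottle, and I did not re-measure it. The robot never touched either, nor the pink and turquoise look-alikes.
- **Forces:** wrist force readings at the end of each move stayed below 4 N.

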